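# Release the large battery pack from its charging dock

### The job

Two battery packs sit in charging docks. Take the larger one: pinch the two release buttons on its sides together, lift it straight up out of its dock while they are pinched, set it down standing upright in the metal tray and let go of it. Leave the smaller pack in its dock.

Things in the scene. Friction and masses are not known exactly. Their poses are not given: they have to be found in the camera images.
- large_pack: Larger battery pack: upright grey box 48 (x) x 36 (y) x 84 (z) mm, up to 0.3 kg; origin at the centre of its underside, z up. It sits in a fixed black dock: floor 6 mm and walls 28 mm above the worktop (22 mm up the pack). A catch hook on each y face (5 mm out, 6 mm above the underside) locks it in until both buttons are in; then it lifts straight up, free after 25 mm.
- large_pack_buttons (a point): Midpoint between the large pack's two release buttons, 52 mm above its origin, axes as the pack's. One black ribbed button on each y face, 20 mm wide (x), 22 mm tall, 9 mm out: 54 mm over both. Each is sprung (2 N, 5.5 N fully in), slides in 7 mm (40 mm over both) and unlocks at 5 mm. The pack can be carried by the pinched buttons.
- small_pack: The smaller battery pack, to be left alone: the same kind of grey box with the same buttons at the same height, but 28 (x) x 36 (y) x 66 (z) mm, in a black dock of its own. Origin at the centre of its underside, z up.
- tray: A fixed open aluminium tray, 110 (x) x 100 (y) x 16 (z) mm outside, wall and floor 3 mm thick. Origin at the centre of its underside, z up; empty.
There are look-alikes about, which are no part of the job. Leave any orange or purple look-alike of the large_pack alone.

How it is judged:
On the way:
1. the large pack has been lifted clear of its dock, upright (height (world z) of large_pack above 0.034 m and angle between large_pack's own z axis and vertical below 0.35 rad), for 0.2 s.
At the end, for the whole second after the job is handed in: The large pack stands upright (within 10 degrees) and at rest on the tray's floor, its centre within 45 mm of the tray's centre, released; the small pack is still in its dock, within 10 mm of where it was (horizontal distance between large_pack and tray below 0.045 m and z of large_pack in the frame of tray below 0.008 m and angle between large_pack's own z axis and vertical below 0.17 rad and linear speed of large_pack below 0.02 m/s and distance of small_pack from where it was at the start of the episode below 0.01 m); the robot touches nothing.
It fails at once if the small pack is taken out of its dock or pushed about (moved more than 10 mm) (distance of small_pack from where it was at the start of the episode above 0.01 m).
It fails at once if the large pack is dropped: let go with its underside more than 45 mm above the worktop (height (world z) of large_pack above 0.045 m and contact force between the fingers and large_pack below 0.1 N).
It also fails if it takes over 43 s, if anything falls off the work surface, if the arm or the gripper's body presses on something with over 40 N, if the wrist force passes 120 N, or if a joint passes its speed limit or range.

### The arm

A 6-joint arm with a two-finger parallel gripper is mounted at the origin on a cart in front of the work surface, level with it; the furniture and walls round the work are solid. World frame = base frame: x ahead of the robot, y to its left, z up, the work surface at z = 0. Lengths are in m, angles in rad, forces in N, time in s.
With the tool pointing down it reaches from about 0.35 to 0.775 m from the base axis. Payload 7.3 kg.
Tool frame: the origin (TCP) lies at the very end of the fingers, on their centre line; the grasp point (between the pads) lies 19 mm behind it; z points along the fingers, y is the line along which they close (so a half turn about z gives the same grasp; the last joint's range is limited). The gripper opens to 92 mm and grips with 3 to 60 N. Pads are 19 mm wide; open, the fingers measure 130 mm over their backs; the gripper's body (75 mm by 190 mm) begins 47 mm behind the grasp point.
Start: joints at [-1.489, 0.342, 1.524, -0, 1.275, -0.146], TCP at [0.119, -0.511, 0.227] pointing down, gripper open.
Joint ranges: [-2.53, 2.53], [-0.77, 2.02], [0.04, 2.7], [-1, 4.14], [0.28, 2.66], [-3.11, 3.11]. Speed limits (rad/s): [2.57, 2.57, 3.14, 3.14, 3.14, 3.14].

### API

Orientations are given as [roll, pitch, yaw] about the fixed x, y, z axes, in that order (R = Rz(yaw) Ry(pitch) Rx(roll)).
In Python, from cell import observe, read_camera, get_calibration, hand_in, search_frame gives the robot as it stands.
- The arm moves only by the tool step_arm, never from a script. Its argument "commands" is a list of rows, each an object with "translation": the shift along the tool's x, y, z in mm, a list of three; "roll": the turn about the tool's z in rad. In form: [{"translation": [x, y, z], "roll": roll}, ...]. A call has 1 to 20 rows; each row shifts and turns the commanded pose from where the row before left it, along the tool's axes as they then stand; what a row does not reach is not made up. A row lasts 1/12 s, in which the tool goes at most 41.7 mm and 7.16 degrees, less where a joint would pass 70% of its speed; a pose out of reach is approached as far as the arm can. A call is refused whole if a number of a shift passes 41.7 or a number of a turn 0.125, either way. A call with a gripper value outside its range is refused whole. "fingers" is the opening, from 0 (shut) to 1 (fully open), set as the call begins (left out, the last holds). The fingers move at their own pace and stop on an object; "grip_force" is the grip in N (left out, the last holds). Time passes only in rows, so rows that do not move let the fingers close. It gives the time, the measured TCP pose, the force, the opening and the grip force at its end, in the units of the state.
- observe(): the state, without advancing time (a new reading comes with each control period).
- read_camera(name): name is "side" or "top" or "wrist"; returns the picture (384x512x3 uint8, red, green, blue); there is no depth.
- get_calibration(name): a dict with "camera_matrix" (3x3 intrinsics, pixels), "world_from_camera" (4x4, takes a point from camera to world coordinates). Camera axes: x right, y up, looking along -z (the intrinsics and any distortion apply to the point x, -y, -z); pixel columns grow to the right and rows downward; lengths in m; the calibration is good to about 2 mm. A picture is of the moment at which its call begins: read the wrist's pose just before it. get_calibration takes no time and is no camera call; for the wrist camera it gives the pose at the moment of the call.
- hand_in(): hands the job in; it is judged then, once.
Trained networks look in the newest picture that a camera, given by its name, has taken for a name from the list of things; names that differ only in an ending like _2 or _b are one class to them, and where a whole thing is asked for, a point or a joint stands for the part that bears it (a point fixed in the world has none). Each returns a list of dicts, best first, with "confidence" (0 to 1); they miss things now and then, are a little off and sometimes report something else, mostly with a low value. They report only what shows in the picture. A call takes as long as a camera call. They do not tell look-alikes from the thing itself.
- search_frame(camera, name): "at" ([x, y, z] in m, in world coordinates, good to about 4 mm: the middle of the surface that is visible of it).
The state is a dict: "time": time; "qpos": joint angles; "qvel": joint speeds; "joint_efforts": joint torques, N m; "tool_pos": TCP position; "tool_rot": TCP orientation; "contact_force": force on the tool from outside, world axes, zero at the start; "torque": the same for the moment, N m; "opening": finger opening in m; "grip_force": force on a finger pad.
Only numpy, scipy, OpenCV 4.12 (cv2) and the standard library are available. Lean on these libraries where they do the work, as an engineer would, in place of code of your own. Each camera call takes 0.05 s, during which the arm holds its last target. There are 200 camera calls.

## Working session

There is one attempt and no reset: what is moved stays moved. The work goes in short steps, Python scripts to look and compute and a tool call to move; the robot and the scene stay as the last step left them, time stands still between calls to the robot, and variables do not carry over. Pictures are saved under pics/ and viewed, at most 10 in all, crops included, and the job is handed in when it is done.

Besides the shell and the picture viewer there is one more tool, called as name(argument=value, ...) on one line, values as JSON. step_arm: Moves the arm, as the interface text tells. Its arguments: {"type":"object","properties":{"commands":{"type":"array"},"fingers":{"type":"number"},"grip_force":{"type":"number"}},"required":["commands"]}

```bash
mkdir -p pics
python3 - <<'E'
from cell import *
import cv2,numpy as np
ims=[read_camera(n) for n in("top","side")]
cv2.imwrite("pics/a.png",cv2.cvtColor(np.vstack(ims)[:, :],cv2.COLOR_RGB2BGR)) if 0 else None
for n,i in zip(("top","side"),ims): cv2.imwrite(f"pics/{n}0.png",i[:,:,::-1])
for n in("large_pack","large_pack_buttons","small_pack","tray"):
  for c in("top","side"):
    print(c,n,[(np.round(d["at"],3).tolist(),round(d["confidence"],2)) for d in search_frame(c,n)])
s=observe();print(s["time"],s["tool_pos"],s["tool_rot"],s["opening"])
E
```

```text
top large_pack [([0.542, -0.036, 0.093], 0.95), ([0.458, 0.063, 0.089], 0.95), ([0.487, 0.184, 0.082], 0.65)]
side large_pack [([0.493, 0.176, 0.055], 0.81), ([0.465, 0.05, 0.053], 0.68), ([0.539, -0.059, 0.066], 0.62), ([0.517, -0.222, 0.004], 0.47)]
top large_pack_buttons [([0.462, 0.056, 0.086], 0.88), ([0.492, 0.188, 0.082], 0.86)]
side large_pack_buttons [([0.539, -0.062, 0.064], 0.87), ([0.46, 0.047, 0.049], 0.84), ([0.499, 0.178, 0.059], 0.67), ([0.56, 0.062, 0.074], 0.54)]
top small_pack [([0.558, 0.071, 0.069], 0.74)]
side small_pack [([0.559, 0.058, 0.074], 0.7)]
top tray [([0.52, -0.223, 0.007], 0.61), ([0.539, -0.042, 0.091], 0.33)]
side tray []
0.5 [ 0.11857859 -0.5114357   0.22672182] [3.14154661e+00 2.08118506e-05 2.27814402e-01] 0.09237474399481505
```

View pics/top0.png

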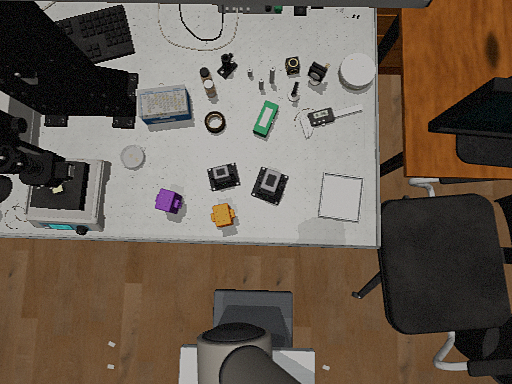

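View pics/side0.png

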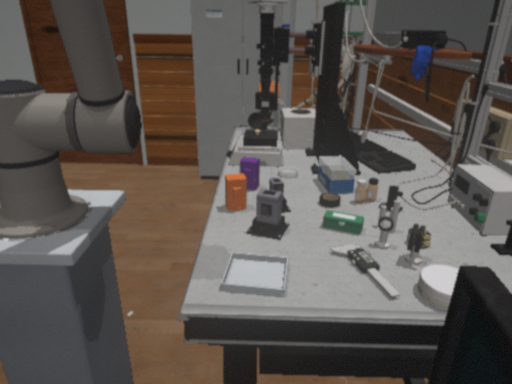

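The top view shows the large grey pack in its dock at about (270,184), the small one at (223,176) and the tray at (341,197). The purple (168,201) and orange (223,215) packs are look-alikes. The network's (0.542, -0.036) matches the grey pack. I'll move over it and look with the wrist camera.

step_arm(commands=[{"translation": [34, -24, 0], "roll": 0}, {"translation": [34, -24, 0], "roll": 0}, {"translation": [34, -24, 0], "roll": 0}, {"translation": [34, -24, 0], "roll": 0}, {"translation": [34, -24, 0], "roll": 0}, {"translation": [34, -24, 0], "roll": 0}, {"translation": [34, -24, 0], "roll": 0}, {"translation": [34, -24, 0], "roll": 0}, {"translation": [34, -24, 0], "roll": 0}, {"translation": [34, -24, 0], "roll": 0}, {"translation": [34, -24, 0], "roll": 0}, {"translation": [34, -24, 0], "roll": 0}, {"translation": [34, -24, 0], "roll": 0}, {"translation": [34, -24, 0], "roll": 0}, {"translation": [0, 0, 0], "roll": 0}, {"translation": [0, 0, 0], "roll": 0}, {"translation": [0, 0, 0], "roll": 0}], fingers=1)

```text
time: 1.92
tool_pos: [0.506, -0.0766, 0.2265]
tool_rot: [3.141, 0.001, 0.229]
contact_force: [1.0, -0.2, -0.3]
opening: 0.092
grip_force: 0.0
```

Run:
```python
from cell import *
import cv2,numpy as np
s=observe();print(s["time"],s["tool_pos"],s["tool_rot"])
c=get_calibration("wrist");i=read_camera("wrist");t=read_camera("top")
np.savez("w1.npz",i=i,t=t,K=c["camera_matrix"],T=c["world_from_camera"]);print({k:(np.round(v,3).tolist() if hasattr(v,"__len__") else v) for k,v in c.items()})
cv2.imwrite("pics/w1.png",i[:,:,::-1])
for n in("large_pack","large_pack_buttons","small_pack"):
    print(n,[(np.round(d["at"],3).tolist(),round(d["confidence"],2)) for d in search_frame("wrist",n)])
```

```text
1.9167 [ 0.50603557 -0.07664333  0.22646129] [3.14146463e+00 9.51728222e-04 2.28738656e-01]
{'camera_matrix': [[307.889, 0.0, 258.473], [0.0, 307.889, 193.649], [0.0, 0.0, 1.0]], 'world_from_camera': [[0.228, 0.933, 0.278, 0.582], [-0.974, 0.218, 0.064, -0.059], [-0.001, -0.285, 0.958, 0.385], [0.0, 0.0, 0.0, 1.0]]}
large_pack [([0.473, 0.058, 0.084], 0.98), ([0.499, 0.176, 0.052], 0.9), ([0.545, -0.045, 0.091], 0.85)]
large_pack_buttons [([0.467, 0.055, 0.08], 0.81), ([0.548, -0.046, 0.088], 0.75), ([0.498, 0.179, 0.05], 0.61)]
small_pack [([0.56, 0.07, 0.075], 0.8)]
```

View pics/w1.png

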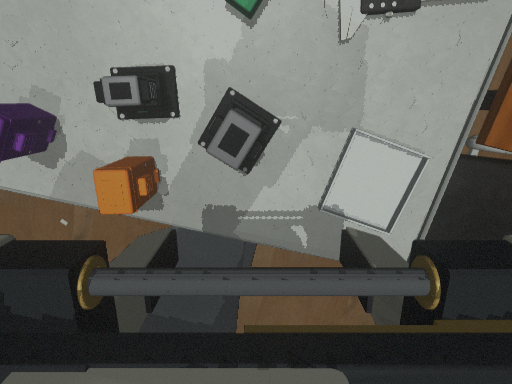

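The wrist view shows the large pack's top at about (235,138) in its dock, the small pack at (120,90) and the tray at roughly (354,129)-(428,157)-(390,232)-(320,208). I'll zoom in to get yaw.

Run:
```python
import cv2,numpy as np
d=np.load("w1.npz");i=d["i"][:,:,::-1]
cv2.imwrite("pics/w1c.png",cv2.resize(i[80:180,190:290],None,fx=6,fy=6,interpolation=cv2.INTER_CUBIC))
def w(u,v,z):
    K,T=d["K"],d["T"];r=T[:3,:3]@[(u-K[0,2])/K[0,0],-(v-K[1,2])/K[1,1],-1];return T[:3,3]+r*(z-T[2,3])/r[2]
c=np.array([w(u,v,.016) for u,v in((354,129),(428,157),(390,232),(320,208))]);e=np.diff(c[[0,1,2,3,0]],axis=0)
print("tray",c.mean(0),np.linalg.norm(e,axis=1),np.degrees(np.arctan2(e[:,1],e[:,0])))
```

```text
tray [ 0.52004728 -0.21805513  0.016     ] [0.09797159 0.1037316  0.09834813 0.10411931] [-96.63469218 174.08734584  83.59355359  -6.12212901]
```

View pics/w1c.png

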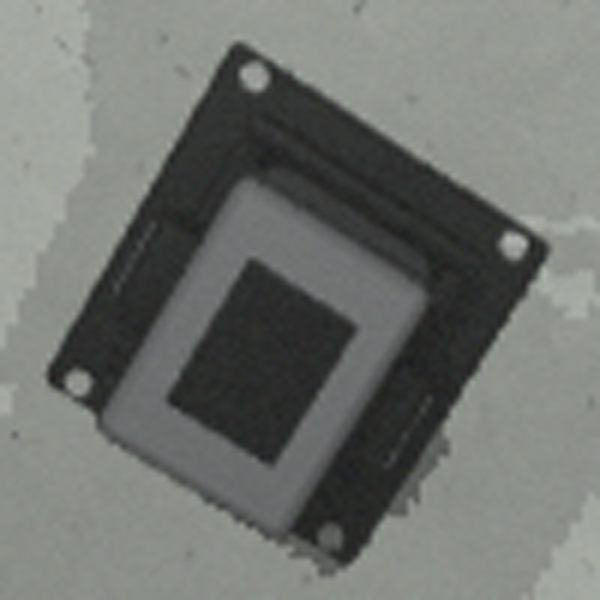

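The crop shows the pack's top face with corners near (238,178), (430,290), (287,537) and (103,420). The dock screws are at (255,76), (513,246), (330,535) and (77,382).

Run:
```python
import numpy as np
d=np.load("w1.npz");K,T=d["K"],d["T"]
def w(u,v,z):
    r=T[:3,:3]@[(u-K[0,2])/K[0,0],-(v-K[1,2])/K[1,1],-1];return T[:3,3]+r*(z-T[2,3])/r[2]
for n,z,P in(("top",.09,((238,178),(430,290),(287,537),(103,420))),("screws",.006,((255,76),(513,246),(330,535),(77,382)))):
    c=np.array([w(190+u/6-.4,80+v/6-.4,z) for u,v in P]);e=np.diff(c[[0,1,2,3,0]],axis=0)
    print(n,c.mean(0),np.linalg.norm(e,axis=1),np.degrees(np.arctan2(e[:,1],e[:,0])))
```

```text
top [ 0.54293889 -0.04335886  0.09      ] [0.03408259 0.04569799 0.03469629 0.04357195] [-106.59158146  162.71577962   69.87790946  -18.03856214]
screws [ 0.54209019 -0.04287547  0.006     ] [0.06014659 0.06966556 0.06026604 0.07030938] [-109.29827144  160.76354906   71.313853    -19.33154958]
```

step_arm(commands=[{"translation": [21.6, -12.2, 0], "roll": 0}, {"translation": [21.6, -12.2, 0], "roll": 0}, {"translation": [0, 0, 0], "roll": 0.11}, {"translation": [0, 0, 0], "roll": 0.11}, {"translation": [0, 0, 0], "roll": 0.11}, {"translation": [0, 0, 0], "roll": 0.11}, {"translation": [0, 0, 0], "roll": 0.11}, {"translation": [0, 0, 20], "roll": 0}, {"translation": [0, 0, 20], "roll": 0}, {"translation": [0, 0, 20], "roll": 0}, {"translation": [0, 0, 20], "roll": 0}, {"translation": [0, 0, 20], "roll": 0}, {"translation": [0, 0, 0], "roll": 0}, {"translation": [0, 0, 0], "roll": 0}, {"translation": [0, 0, 0], "roll": 0}], fingers=1)

```text
time: 3.42
tool_pos: [0.5436, -0.0438, 0.1279]
tool_rot: [-3.142, -0.002, -0.323]
contact_force: [0.7, 0.4, 0.5]
opening: 0.0922
grip_force: 0.0
```

Run:
```python
from cell import *
import cv2,numpy as np
s=observe();print(s["time"],s["tool_pos"],s["tool_rot"])
c=get_calibration("wrist");i=read_camera("wrist")
np.savez("w2.npz",i=i,K=c["camera_matrix"],T=c["world_from_camera"])
cv2.imwrite("pics/w2.png",i[:,:,::-1])
```

```text
3.4167 [ 0.54360979 -0.04375412  0.12793275] [-3.14152958e+00 -1.81802269e-03 -3.22984594e-01]
```

View pics/w2.png

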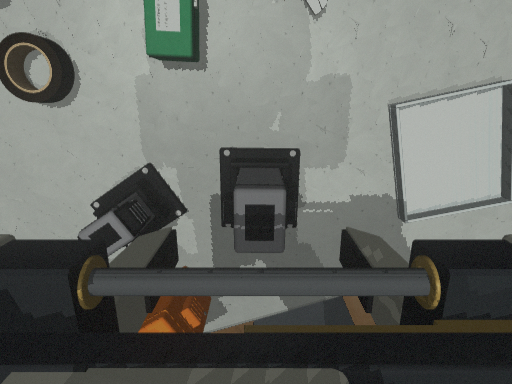

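The pack sits centred between the fingers at about (259,225), with its edges parallel to the tool. I'll descend.

step_arm(commands=[{"translation": [0, 0, 15], "roll": 0}, {"translation": [0, 0, 15], "roll": 0}, {"translation": [0, 0, 15], "roll": 0}, {"translation": [0, 0, 15], "roll": 0}, {"translation": [0, 0, 15], "roll": 0}, {"translation": [0, 0, 14], "roll": 0}, {"translation": [0, 0, 0], "roll": 0}, {"translation": [0, 0, 0], "roll": 0}, {"translation": [0, 0, 0], "roll": 0}], fingers=1)

```text
time: 4.22
tool_pos: [0.544, -0.0434, 0.0392]
tool_rot: [-3.141, -0.003, -0.322]
contact_force: [0.7, -0.1, 0.8]
opening: 0.0915
grip_force: 0.0
```

step_arm(commands=[{"translation": [0, 0, 0], "roll": 0}, {"translation": [0, 0, 0], "roll": 0}, {"translation": [0, 0, 0], "roll": 0}, {"translation": [0, 0, 0], "roll": 0}, {"translation": [0, 0, 0], "roll": 0}, {"translation": [0, 0, 0], "roll": 0}, {"translation": [0, 0, 0], "roll": 0}, {"translation": [0, 0, 0], "roll": 0}, {"translation": [0, 0, 0], "roll": 0}, {"translation": [0, 0, 0], "roll": 0}, {"translation": [0, 0, 0], "roll": 0}, {"translation": [0, 0, 0], "roll": 0}], fingers=0, grip_force=25)

```text
time: 5.22
tool_pos: [0.5431, -0.0435, 0.0383]
tool_rot: [3.141, -0.001, -0.322]
contact_force: [-1.8, -0.7, 6.0]
opening: 0.0372
grip_force: 25.0
```

step_arm(commands=[{"translation": [0, 0, -3], "roll": 0}, {"translation": [0, 0, -3], "roll": 0}, {"translation": [0, 0, -3], "roll": 0}, {"translation": [0, 0, -3], "roll": 0}, {"translation": [0, 0, 0], "roll": 0}, {"translation": [0, 0, 0], "roll": 0}])

```text
time: 5.72
tool_pos: [0.5431, -0.0431, 0.0499]
tool_rot: [3.142, -0.0, -0.322]
contact_force: [-0.1, 0.1, -2.3]
opening: 0.0371
grip_force: 25.0
```

Run:
```python
from cell import *
import cv2,numpy as np
i=read_camera("side")
cv2.imwrite("pics/s1.png",cv2.resize(i[120:300,180:380,::-1],None,fx=3,fy=3,interpolation=cv2.INTER_CUBIC))
```

```text
(no output)
```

View pics/s1.png

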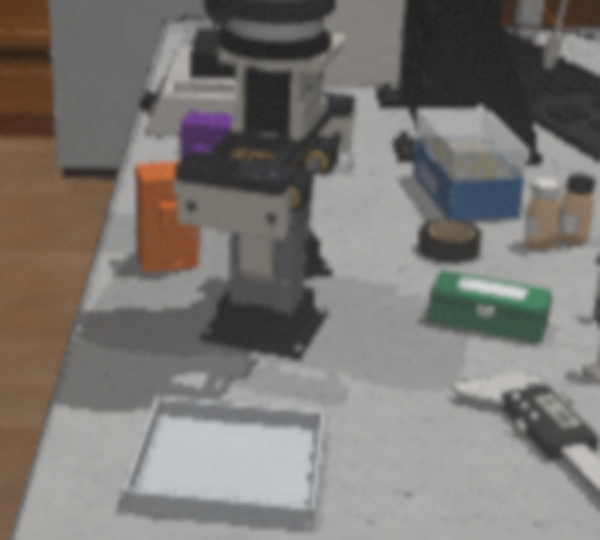

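The side view shows the fingers on the pack, with its base still inside the dock walls. About 2.3 N of load and no catch resistance means it is coming up. I'll keep lifting.

step_arm(commands=[{"translation": [0, 0, -6], "roll": 0}, {"translation": [0, 0, -6], "roll": 0}, {"translation": [0, 0, -6], "roll": 0}, {"translation": [0, 0, -6], "roll": 0}, {"translation": [0, 0, -6], "roll": 0}, {"translation": [0, 0, -6], "roll": 0}, {"translation": [0, 0, -6], "roll": 0}, {"translation": [0, 0, 0], "roll": 0}, {"translation": [0, 0, 0], "roll": 0}, {"translation": [0, 0, 0], "roll": 0}])

```text
time: 6.6
tool_pos: [0.5428, -0.0431, 0.0916]
tool_rot: [3.141, 0.0, -0.322]
contact_force: [0.2, -0.4, -2.5]
opening: 0.0373
grip_force: 25.0
```

Run:
```python
from cell import *
import cv2,numpy as np
i=read_camera("side")
cv2.imwrite("pics/s2.png",cv2.resize(i[120:300,180:380,::-1],None,fx=3,fy=3,interpolation=cv2.INTER_CUBIC))
t=search_frame("top","tray");read_camera("top")
print([(np.round(d["at"],3).tolist(),round(d["confidence"],2)) for d in search_frame("top","tray")])
s=observe();p=np.array([.520,-.219])-s["tool_pos"][:2];y=s["tool_rot"][2]
print(p@[np.cos(y),np.sin(y)],p@[np.sin(y),-np.cos(y)])
```

```text
[([0.521, -0.222, 0.006], 0.66)]
0.03410269161517235 0.1740772771002904
```

View pics/s2.png

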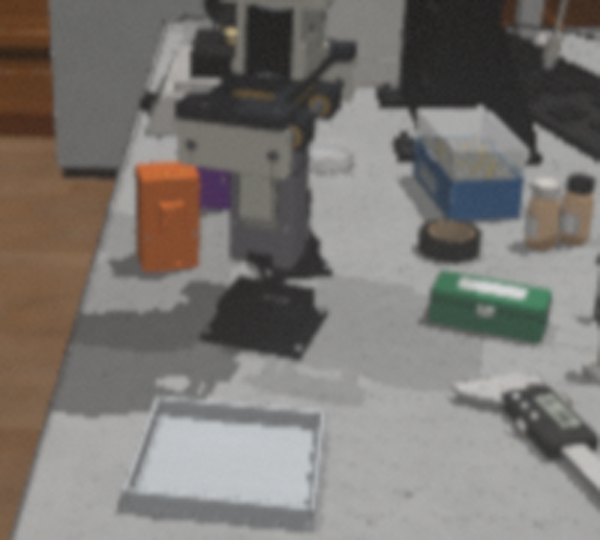

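The pack hangs clear and upright above its dock. I'll carry it to the tray.

step_arm(commands=[{"translation": [2.9, 14.5, 0], "roll": 0}, {"translation": [2.8, 14.5, 0], "roll": 0}, {"translation": [2.9, 14.5, 0], "roll": 0}, {"translation": [2.8, 14.5, 0], "roll": 0}, {"translation": [2.9, 14.5, 0], "roll": 0}, {"translation": [2.8, 14.5, 0], "roll": 0}, {"translation": [2.9, 14.5, 0], "roll": 0}, {"translation": [2.8, 14.5, 0], "roll": 0}, {"translation": [2.9, 14.5, 0], "roll": 0}, {"translation": [2.8, 14.5, 0], "roll": 0}, {"translation": [2.9, 14.5, 0], "roll": 0}, {"translation": [2.8, 14.5, 0], "roll": 0}, {"translation": [0, 0, 0], "roll": 0}, {"translation": [0, 0, 0], "roll": 0}, {"translation": [0, 0, 0], "roll": 0}])

```text
time: 8.05
tool_pos: [0.5202, -0.2187, 0.0916]
tool_rot: [-3.141, 0.0, -0.322]
contact_force: [0.1, 0.3, -1.8]
opening: 0.0371
grip_force: 25.0
```

step_arm(commands=[{"translation": [0, 0, 8], "roll": 0}, {"translation": [0, 0, 8], "roll": 0}, {"translation": [0, 0, 8], "roll": 0}, {"translation": [0, 0, 8], "roll": 0}, {"translation": [0, 0, 8], "roll": 0}, {"translation": [0, 0, 6], "roll": 0}, {"translation": [0, 0, 2], "roll": 0}, {"translation": [0, 0, 2], "roll": 0}, {"translation": [0, 0, 0], "roll": 0}, {"translation": [0, 0, 0], "roll": 0}, {"translation": [0, 0, 0], "roll": 0}])

```text
time: 8.97
tool_pos: [0.5206, -0.2192, 0.0421]
tool_rot: [3.141, -0.001, -0.322]
contact_force: [-0.3, 0.3, -0.3]
opening: 0.0374
grip_force: 25.0
```

step_arm(commands=[{"translation": [0, 0, 2], "roll": 0}, {"translation": [0, 0, 1], "roll": 0}, {"translation": [0, 0, 0], "roll": 0}, {"translation": [0, 0, 0], "roll": 0}, {"translation": [0, 0, 0], "roll": 0}])

```text
time: 9.38
tool_pos: [0.5203, -0.219, 0.0387]
tool_rot: [3.142, -0.0, -0.322]
contact_force: [0.2, 0.2, -2.1]
opening: 0.0374
grip_force: 25.0
```

step_arm(commands=[{"translation": [0, 0, 1], "roll": 0}, {"translation": [0, 0, 1], "roll": 0}, {"translation": [0, 0, 1], "roll": 0}, {"translation": [0, 0, 0.5], "roll": 0}, {"translation": [0, 0, 0], "roll": 0}, {"translation": [0, 0, 0], "roll": 0}, {"translation": [0, 0, 0], "roll": 0}])

```text
time: 9.97
tool_pos: [0.5203, -0.219, 0.0353]
tool_rot: [3.141, -0.0, -0.322]
contact_force: [-0.2, -0.5, 0.4]
opening: 0.0375
grip_force: 25.0
```

step_arm(commands=[{"translation": [0, 0, 0.5], "roll": 0}, {"translation": [0, 0, 0], "roll": 0}, {"translation": [0, 0, 0], "roll": 0}, {"translation": [0, 0, 0], "roll": 0}])

```text
time: 10.3
tool_pos: [0.5204, -0.2191, 0.0352]
tool_rot: [3.141, -0.0, -0.322]
contact_force: [-2.3, 0.1, 5.3]
opening: 0.0373
grip_force: 25.0
```

step_arm(commands=[{"translation": [0, 0, 0], "roll": 0}, {"translation": [0, 0, 0], "roll": 0}, {"translation": [0, 0, 0], "roll": 0}, {"translation": [0, 0, 0], "roll": 0}, {"translation": [0, 0, 0], "roll": 0}, {"translation": [0, 0, 0], "roll": 0}, {"translation": [0, 0, 0], "roll": 0}, {"translation": [0, 0, 0], "roll": 0}, {"translation": [0, 0, 0], "roll": 0}, {"translation": [0, 0, 0], "roll": 0}, {"translation": [0, 0, 0], "roll": 0}, {"translation": [0, 0, 0], "roll": 0}], fingers=1)

```text
time: 11.3
tool_pos: [0.5203, -0.219, 0.0347]
tool_rot: [3.142, -0.0, -0.322]
contact_force: [0.3, -0.3, 0.3]
opening: 0.0918
grip_force: 0.0
```

step_arm(commands=[{"translation": [0, 0, -10], "roll": 0}, {"translation": [0, 0, -15], "roll": 0}, {"translation": [0, 0, -15], "roll": 0}, {"translation": [0, 0, -15], "roll": 0}, {"translation": [0, 0, -15], "roll": 0}, {"translation": [0, 0, -15], "roll": 0}, {"translation": [0, 0, -15], "roll": 0}, {"translation": [0, 0, -15], "roll": 0}, {"translation": [0, 0, 0], "roll": 0}, {"translation": [0, 0, 0], "roll": 0}, {"translation": [0, 0, 0], "roll": 0}])

```text
time: 12.22
tool_pos: [0.5199, -0.2188, 0.1492]
tool_rot: [-3.141, 0.001, -0.322]
contact_force: [0.6, 0.5, -1.3]
opening: 0.0919
grip_force: 0.0
```

Run:
```python
from cell import *
import cv2,numpy as np
i=read_camera("side")
cv2.imwrite("pics/s3.png",cv2.resize(i[120:300,180:380,::-1],None,fx=3,fy=3,interpolation=cv2.INTER_CUBIC))
```

```text
(no output)
```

View pics/s3.png

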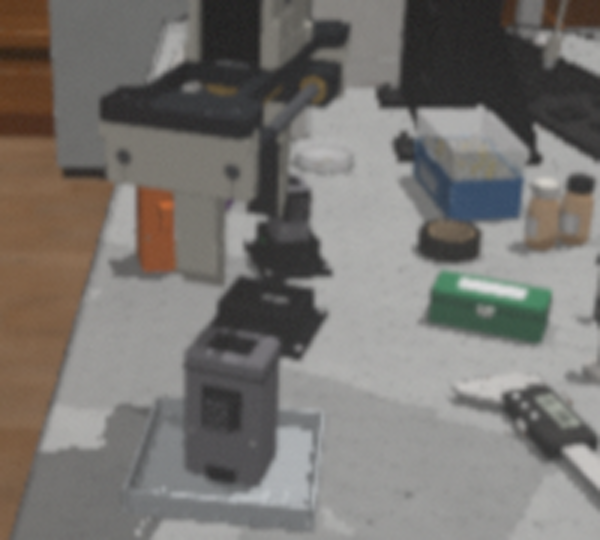

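The pack stands upright in the tray at about (232,410), released. The gripper is clear and the small pack is still in its dock at about (290,230).

```bash
python3 -c "from cell import *;print(hand_in())"
```

```text
the job is handed in; nothing more can be done
None
```

The large pack is standing upright and released in the tray, the small pack is still in its dock, and the job is handed in at about 12 s on the robot's clock; the hand-in returned no verdict.

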